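# Close up two plaster moulds for slip casting

## Task

Close up the two plaster casting moulds, each on its own foot where that stands, ready to be poured: on the round foot the tall round piece, on that the round piece with the narrow neck, and on top the small round pouring ring; on the oblong foot the oblong wall block. Every piece must sit upright and fully home in the register of the one below; do not knock over or shift the little house or the slip cup.

Things in the scene. Friction and masses are not known exactly. Their poses are not given: they have to be found in the camera images.
- riser: Plywood riser, 230 by 900 mm, 225 mm high, fixed on the table along the wall at a slant; the mould pieces, little house and slip cup stand on its flat top, low tools at its front edge. Origin: on the table under its middle; y along its length. Beware: a fixed desk lamp's head hangs 0.47 to 0.66 m above the table left of the robot (x -0.2 to 0, y 0.25 to 0.44), close to the arm at the start.
- vase_foot: Foot of the round mould: off-white plaster disc, 80 mm across, 14 mm high, fixed to the riser, with a tapered round boss in the middle of its top (36 mm across at its root, 28 at its top, 10 high). Origin: centre of the underside; z up.
- vase_lower: Tall round piece: loose plaster cylinder, 64 mm across, 46 high, 0.12 kg, 40 mm bore right through, recess in its top 52 mm across, 8 deep (thin rim, 6 mm); stands upright. Its bore goes over the round foot's boss (2 mm play) and its flat underside rests on the foot's top: home = origin 14 mm above the foot's origin. Origin: centre of its underside; z up.
- vase_upper: Narrow-necked round piece: loose plaster, 64 mm across, 37 high, 0.1 kg: body 30 high on a tapered round spigot 7 high (48 to 44 mm across), on which it stands; 28 mm bore through; recess in its top 38 mm across, 8 deep (thick rim, 13 mm). Spigot goes into the tall piece's recess (2 mm play): home = origin 39 mm above the tall piece's. Origin: centre of the spigot's underside; z up.
- vase_ring: Round pouring ring: plaster, 52 mm across, 31 high, 0.05 kg: body 24 high on a tapered round spigot 7 high (34 to 30 mm across), on which it stands; funnel 40 mm to 20 mm bore. Spigot goes into the narrow-necked piece's recess (2 mm play): home = origin 30 mm above that piece's. That piece juts out 6 mm under it: grip the body above its lower edge. Origin: centre of spigot's underside; z up.
- planter_foot: Foot of the oblong mould: plaster block 90 mm long (its x) by 66 wide (its y), 14 high, fixed to the riser, with a tapered oblong boss in the middle of its top (48 by 26 mm at its root, 40 by 18 at its top, 10 high). Origin: centre of the underside; x along the length, z up.
- planter_wall: Oblong wall block: loose plaster, 84 mm long (its x) by 58 wide (its y), 46 high, 0.17 kg, 52 by 30 mm cavity right through; recess in its top 62 by 38 mm, 8 deep; stands upright. Cavity goes over the oblong foot's boss, length along length, either way round (2 mm play): home = origin 14 mm above the foot's origin. Origin: centre of its underside; x along the length, z up.
- little_house: Bystander: small unfired clay house with a brown roof, 33 by 50 mm, 100 mm high, loose, standing on the riser near the wall. Leave it standing where it is. More houses like it hang on the wall behind the riser and jut out about 40 mm: keep the gripper off them. Origin: centre of its underside.
- slip_cup: Bystander: beige plastic cup, 68 mm across, 75 mm high, loose, standing on the riser near the wall. Leave it standing where it is. Origin: centre of its underside.

How it is judged:
At the end, for the whole second after the job is handed in: Each of the four loose pieces sits on the piece below it in the order of the goal: centred within 6 mm, its height above it within 3 mm of fully home, upright within 0.06 rad, the oblong block lined up lengthwise with its foot within 0.17 rad, and all at rest (horizontal distance between vase_lower and vase_foot below 0.006 m and z of vase_lower in the frame of vase_foot between 0.011 and 0.017 m and angle between each of vase_lower, vase_upper, vase_ring, planter_wall's own z axis and vertical below 0.06 rad and linear speed of each of vase_lower, vase_upper, vase_ring, planter_wall below 0.01 m/s and horizontal distance between vase_upper and vase_lower below 0.006 m and z of vase_upper in the frame of vase_lower between 0.036 and 0.042 m and horizontal distance between vase_ring and vase_upper below 0.006 m and z of vase_ring in the frame of vase_upper between 0.027 and 0.033 m and horizontal distance between planter_wall and planter_foot below 0.006 m and z of planter_wall in the frame of planter_foot between 0.011 and 0.017 m and angle between the x axis of planter_wall and the x axis of planter_foot, either way round below 0.17 rad); the robot touches nothing.
It fails at once if the little house is knocked: shifted by more than 30 mm or tipped (distance of little_house from where it was at the start of the episode above 0.03 m or angle between little_house's own z axis and vertical above 0.5 rad).
It fails at once if the slip cup is knocked: shifted by more than 30 mm or tipped (distance of slip_cup from where it was at the start of the episode above 0.03 m or angle between slip_cup's own z axis and vertical above 0.5 rad).
It also fails if it takes over 125 s, if anything falls off the work surface, if the arm or the gripper's body presses on something with over 40 N, if the wrist force passes 120 N, or if a joint passes its speed limit or range.

## Robot

A 6-joint arm with a two-finger parallel gripper is mounted at the origin on the work surface; the furniture and walls round the work are solid. World frame = base frame: x ahead of the robot, y to its left, z up, the work surface at z = 0. Lengths are in m, angles in rad, forces in N, time in s.
With the tool pointing down it reaches from about 0.25 to 0.775 m from the base axis. Payload 8.9 kg.
Tool frame: the origin (TCP) lies between the finger pads; the fingertips stand env.nose_length ahead of it and the grasp point (between the pads) lies 6 mm ahead of it (env.nose_length is the distance from the TCP to the fingertips, in m); z points along the fingers, y is the line along which they close (so a half turn about z gives the same grasp; the last joint's range is limited). The gripper opens to 85 mm and grips with 20 to 120 N. Pads are 22 mm wide; open, the fingers measure 114 mm over their backs; the gripper's body (76 mm by 85 mm) begins 54 mm behind the grasp point. The pads swing forward as they close: fully open they stand 13 mm farther back than shut.
Start: joints at [-1.42, 0.291, -0.153, 1.127, 0, 1.431], TCP at [0.15, -0.503, 0.256] pointing down, gripper open.
Joint ranges: [-2.52, 2.52], [-0.91, 1.74], [-1.3, 1.37], [-1.96, 2.02], [-1.52, 1.47], [-3.14, 3.14]. Speed limits (rad/s): [2.22, 2.22, 2.79, 3.14, 3.14, 3.14].

## Interface

Orientations are given as a unit quaternion [x, y, z, w].
In Python, from bench import env, viewer, ticket, search_frame, cut_out, mark_of gives the robot as it stands. The module is installed in compiled form; this text tells all that it offers.
- The arm moves only by the shell command python3 -m inch 'ROWS' [FORCE]. ROWS is a JSON list of rows, 1 to 5 of them, each of 7 numbers: a rotation vector rx, ry, rz in rad, then dx, dy, dz in m, then the finger opening in m; each row is the pose to reach, as a shift and turn from the pose commanded when the command began, along the tool's axes at that moment; what a row does not reach only later rows make up. A row lasts 1/10 s, in which the tool goes at most 0.05 m and 0.15 rad, less where a joint would pass 70% of its speed; a pose out of reach is approached as far as the arm can. The fingers move at their own pace and stop on an object; FORCE is the grip in N (left out, the last holds). Time passes only in rows, so rows that do not move let the fingers close. It prints the time, the measured TCP pose, the force, the opening and the grip force at its end.
- env.observe(): the state, without advancing time (a new reading comes with each control period).
- viewer.capture(name): name is "scene" or "top" or "wrist"; returns a dict with "img" (420x560x3 uint8, red, green, blue), "range_z" (420x560 float32, m along the optical axis (not along the pixel's ray), 0 where there is no reading), "K" (3x3 intrinsics, pixels), "extrinsics" (4x4, takes a point from camera to world coordinates). Camera axes: x right, y down, z forward; pixel columns grow to the right and rows downward; lengths in m; the calibration is good to about 2 mm. A picture is of the moment at which its call begins.
- ticket.close_job(): hands the job in; it is judged then, once.
Trained networks look in the newest picture that a camera, given by its name, has taken for a name from the list of things; names that differ only in an ending like _2 or _b are one class to them, and where a whole thing is asked for, a point or a joint stands for the part that bears it (a point fixed in the world has none). Each returns a list of dicts, best first, with "confidence" (0 to 1); they miss things now and then, are a little off and sometimes report something else, mostly with a low value. They report only what shows in the picture. A call takes as long as a camera call.
- search_frame(target, camera): "rect" ([centre column, centre row, width, height] in pixels, round what is visible of it).
- cut_out(target, camera): "mask" (420x560 bool, what is visible of it) and "rect" ([centre column, centre row, width, height] in pixels, round what is visible of it).
- mark_of(target, camera): "position" ([column, row] in pixels: a listed point, or the origin of a listed thing).
The state is a dict: "clock": time; "qpos": joint angles; "joint_vel": joint speeds; "effort": joint torques, N m; "position": TCP position; "orientation": TCP orientation; "force": force on the tool from outside, world axes, zero at the start; "moment": the same for the moment, N m; "opening": finger opening in m; "gripper_force": force on a finger pad.
Only numpy, scipy, OpenCV 4.12 (cv2) and the standard library are available. Lean on these libraries where they do the work, as an engineer would, in place of code of your own. Each camera call takes 0.05 s, during which the arm holds its last target. There are 200 camera calls.

## Working session

There is one attempt and no reset: what is moved stays moved. The work goes in short steps, Python scripts to look and compute and a shell command to move; the robot and the scene stay as the last step left them, time stands still between calls to the robot, and variables do not carry over. Pictures are saved under pics/ and viewed, at most 14 in all, crops included, and the job is handed in when it is done.

```bash
mkdir -p pics; cat > h.py <<'E'
import numpy as np, cv2
from bench import env, viewer, ticket, search_frame, cut_out, mark_of
from scipy.spatial.transform import Rotation as R
def cloud(c):
    z=c["range_z"];K=c["K"];v,u=np.mgrid[:z.shape[0],:z.shape[1]]
    p=np.stack([(u-K[0,2])/K[0,0]*z,(v-K[1,2])/K[1,1]*z,z],-1)
    return p@c["extrinsics"][:3,:3].T+c["extrinsics"][:3,3]
def save(c,n): cv2.imwrite(f"pics/{n}.png",c["img"][:,:,::-1])
E
python3 - <<'E'
from h import *
s=env.observe();print(env.nose_length,s["position"],s["orientation"],s["clock"])
T=["vase_foot","vase_lower","vase_upper","vase_ring","planter_foot","planter_wall","little_house","slip_cup"]
for cam in ["scene","top","wrist"]:
    c=viewer.capture(cam);save(c,cam+"0");P=cloud(c)
    print(cam,c["extrinsics"][:3,3].round(2),c["extrinsics"][:3,2].round(2))
    for t in T:
        for d in cut_out(t,cam)[:2]:
            m=d["mask"]&(c["range_z"]>0);q=P[m]
            if len(q)<5: continue
            top=np.percentile(q[:,2],97);qt=q[q[:,2]>top-.006];r=cv2.minAreaRect((qt[:,:2]*1000).astype(np.float32))
            print(t,round(d["confidence"],2),np.round(d["rect"]),"top",round(top,3),"c",np.round(r[0]),np.round(r[1]),round(r[2]),len(qt))
E
```

```text
0.025 [ 0.14995495 -0.50270396  0.25572983] [ 9.89520492e-01  1.44390997e-01  4.67539887e-06 -6.60161968e-04] 0.0
scene [-0.04  0.76  0.58] [ 0.49 -0.77 -0.41]
vase_foot 0.85 [284. 180.  30.  16.] top 0.247 c [424.  14.] [27. 28.] 6 71
vase_lower 0.53 [335. 151.  18.  21.] top 0.27 c [332. -81.] [ 31. 389.] 24 52
vase_ring 0.86 [227. 185.  23.  16.] top 0.255 c [505. 134.] [48. 47.] 86 128
vase_ring 0.62 [282. 182.  32.  14.] top 0.247 c [424.  14.] [27. 28.] 6 71
planter_foot 0.81 [306. 165.  30.  13.] top 0.248 c [ 428. -110.] [42. 27.] 36 76
planter_wall 0.71 [198. 203.  50.  33.] top 0.27 c [492. 241.] [85. 58.] 11 383
planter_wall 0.56 [227. 187.  24.  20.] top 0.255 c [485. 157.] [ 48. 113.] 40 141
little_house 0.65 [243. 159.  22.  44.] top 0.316 c [559.   6.] [45. 20.] 83 72
little_house 0.42 [198. 204.  49.  33.] top 0.27 c [492. 241.] [84. 59.] 12 400
slip_cup 0.89 [155. 186.  31.  42.] top 0.298 c [608. 246.] [65. 71.] 51 198
top [ 0.39 -0.07  1.45] [ 0.08  0.01 -1.  ]
vase_foot 0.87 [261. 231.  29.  30.] top 0.249 c [432.   5.] [34. 46.] 20 98
vase_lower 0.65 [351. 249.  25.  22.] top 0.273 c [ 388. -235.] [60. 57.] 65 102
vase_upper 0.92 [399. 250.  30.  23.] top 0.265 c [ 383. -362.] [62. 60.] 57 224
vase_upper 0.39 [256. 216. 334. 151.] top 0.23 c [481.  31.] [897. 229.] 77 10637
vase_ring 0.74 [217. 206.  15.  22.] top 0.257 c [509. 131.] [50. 50.] 88 125
planter_foot 0.76 [304. 236.  36.  40.] top 0.248 c [ 432. -113.] [81. 54.] 31 139
planter_wall 0.68 [177. 212.  28.  32.] top 0.273 c [494. 241.] [84. 58.] 12 282
little_house 0.65 [263. 186.  18.  17.] top 0.322 c [563.   6.] [42. 19.] 89 94
wrist [ 0.22 -0.48  0.37] [-0.27 -0.08 -0.96]
```

View pics/top0.png

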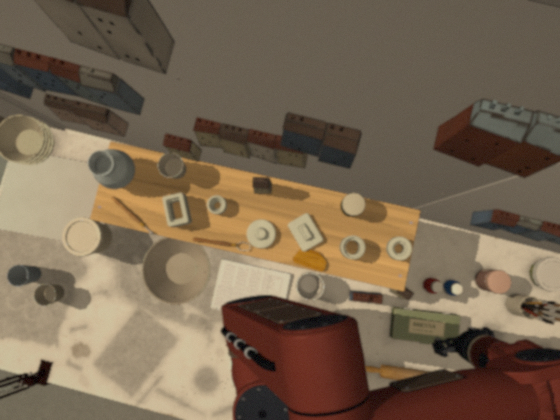

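View pics/scene0.png

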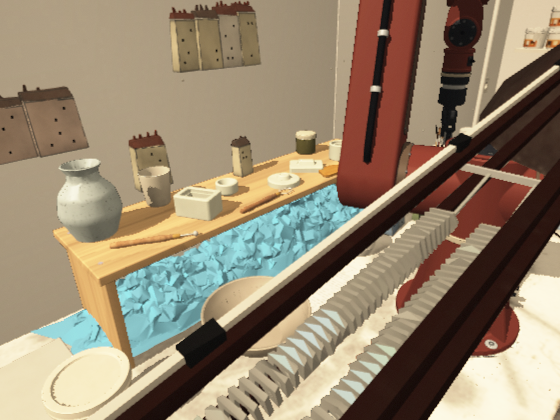

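Top view: the round foot is at (261,231) and the oblong foot at (304,236). The tall piece is at (351,249), the necked piece at (399,250), the ring at (217,206) and the wall block at (177,212). The house is at (263,186) and the cup at (171,165). The scene view agrees with this for the left half. I'll lift away from the lamp and look down with the wrist camera.

```bash
Z='0,0,0'; 
python3 -m inch '[[0,0,0,0.03,-0.01,-0.035,0.085],[0,0,0,0.05,-0.02,-0.075,0.085],[0,0,0,0.07,-0.03,-0.11,0.085],[0,0,0,0.1,-0.03,-0.144,0.085]]' 40
python3 -m inch '[[0,0,0,0.035,-0.03,0,0.085],[0,0,0,0.07,-0.06,0,0.085],[0,0,0,0.105,-0.09,0,0.085],[0,0,0,0.14,-0.12,0,0.085],[0,0,0,0.176,-0.16,0,0.085]]'
python3 -m inch '[[0,0,0,0,0,0,0.085],[0,0,0,0,0,0,0.085],[0,0,0,0,0,0,0.085]]'
cat >> h.py <<'E'
T=["vase_foot","vase_lower","vase_upper","vase_ring","planter_foot","planter_wall","little_house","slip_cup"]
def look(n,cam="wrist",targets=T,k=1,dz=.004):
    c=viewer.capture(cam);save(c,n);P=cloud(c)
    s=env.observe();print("tcp",s["position"].round(4) if hasattr(s["position"],"round") else s["position"],"clk",s["clock"])
    for t in targets:
        for d in cut_out(t,cam)[:k]:
            m=d["mask"]&(c["range_z"]>0);q=P[m]
            if len(q)<20: continue
            top=np.percentile(q[:,2],96);qt=q[abs(q[:,2]-top)<dz]
            f=(qt[:,:2]*1000).astype(np.float32);r=cv2.minAreaRect(f);cc=cv2.minEnclosingCircle(f)
            h=cv2.convexHull(f).reshape(-1,2);A=np.c_[2*h,np.ones(len(h))];x=np.linalg.lstsq(A,(h**2).sum(1),rcond=None)[0]
            print(t,round(d["confidence"],2),np.round(d["rect"]),"top",round(top,4),"rect",np.round(r[0]),np.round(r[1]),round(r[2],1),"circfit",x[:2].round(1),round(np.sqrt(x[2]+x[0]**2+x[1]**2),1),len(qt))
    return c,P
def go(x,y,z,yaw=0):
    "tool-axis shift from the present measured pose; yaw = turn about world z in rad"
    s=env.observe();r=R.from_quat(s["orientation"]);d=r.inv().apply(np.array([x,y,z])-np.array(s["position"]))
    print("go",d.round(4),"tooly yaw",np.degrees(np.arctan2(r.as_matrix()[1,1],r.as_matrix()[0,1])).round(1),"q",np.round(s["qpos"],2))
E
python3 - <<'E'
from h import *
c,P=look("w1",targets=T[:6])
E
```

```text
clock: 1.75
position: [0.2372, -0.4447, 0.4024]
orientation: [0.99, 0.144, -0.0, 0.0]
force: [0.3, -1.3, -1.6]
opening: 0.085
gripper_force: 0.0
clock: 2.25
position: [0.3594, -0.2443, 0.4003]
orientation: [0.99, 0.144, 0.0, 0.0]
force: [0.4, -0.2, 0.3]
opening: 0.0846
gripper_force: 0.0
clock: 2.55
position: [0.3584, -0.2462, 0.4003]
orientation: [0.99, 0.144, -0.0, 0.0]
force: [0.3, -0.4, -0.1]
opening: 0.0847
gripper_force: 0.0
tcp [ 0.3583 -0.2465  0.4002] clk 2.6
vase_foot 0.82 [34. 39. 63. 79.] top 0.2487 rect [429.  -0.] [30. 14.] 1.3 circfit [428.    8.5] 15.4 525
vase_lower 0.92 [280. 160.  74.  80.] top 0.2722 rect [ 389. -237.] [62. 62.] 17.2 circfit [ 388.9 -238. ] 31.3 1525
vase_upper 0.78 [414. 206.  82.  69.] top 0.2633 rect [ 384. -364.] [63. 62.] 35.9 circfit [ 384.8 -364. ] 31.6 2573
planter_foot 0.66 [152.  64. 103. 129.] top 0.2494 rect [ 431. -112.] [43. 22.] 29.4 circfit [ 431.  -111.7] 21.2 1441
```

View pics/w1.png

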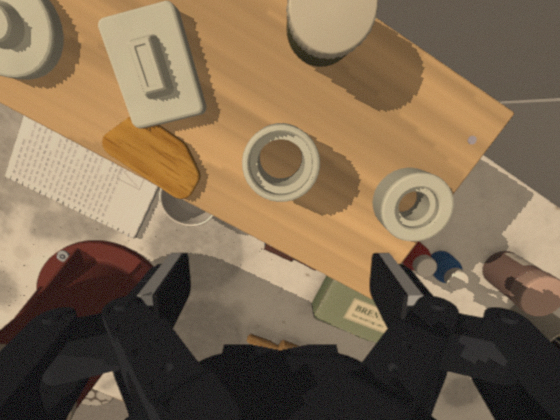

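The wrist picture shows the tall piece at (280,160), the necked piece at (414,206) and the oblong foot at (152,64), with its boss nearly upright in the image. The measured sizes (62, 63 and 43x22 mm) and heights fit. Next I grasp the tall piece.

```bash

python3 -m inch '[[0,0,0,0.032,0.0006,0.03,0.085],[0,0,0,0.032,0.0006,0.07,0.085],[0,0,0,0.032,0.0006,0.1,0.085],[0,0,0,0.032,0.0006,0.115,0.085]]'
python3 -m inch '[[0,0,0,0,0,0.015,0.085],[0,0,0,0,0,0.026,0.085],[0,0,0,0,0,0.0285,0.085],[0,0,0,0,0,0.0285,0.085]]'
python3 -m inch '[[0,0,0,0,0,0,0.06],[0,0,0,0,0,0,0.055],[0,0,0,0,0,0,0.05],[0,0,0,0,0,0,0.05],[0,0,0,0,0,0,0.05]]' 40
python3 -m inch '[[0,0,0,0,0,0,0.05],[0,0,0,0,0,0,0.05]]'
python3 - <<'E'
from h import *
print(env.nose_length)
c,P=look("w2",targets=T[1:2])
E
```

```text
clock: 3.3
position: [0.3884, -0.2363, 0.2826]
orientation: [0.99, 0.144, -0.001, -0.001]
force: [0.4, -0.8, 1.0]
opening: 0.085
gripper_force: 0.0
clock: 3.7
position: [0.3894, -0.2372, 0.2569]
orientation: [0.99, 0.144, -0.0, -0.0]
force: [-0.0, -1.1, -0.3]
opening: 0.0852
gripper_force: 0.0
clock: 4.2
position: [0.3898, -0.2375, 0.2579]
orientation: [0.99, 0.144, 0.001, 0.001]
force: [-0.8, 0.3, 5.5]
opening: 0.0629
gripper_force: 43.4
clock: 4.4
position: [0.3898, -0.2374, 0.2579]
orientation: [0.99, 0.144, 0.001, 0.001]
force: [-0.4, 0.3, 5.2]
opening: 0.0627
gripper_force: 43.4
0.025
tcp [ 0.3898 -0.2374  0.2579] clk 4.45
vase_lower 0.6 [277. 274. 162. 157.] top 0.2718 rect [ 394. -236.] [53. 63.] 17.4 circfit [ 390.4 -237.3] 30.8 5105
```

```bash

python3 -m inch '[[0,0,0,0,0,-0.02,0.05],[0,0,0,0,0,-0.06,0.05],[0,0,0,0,0,-0.1,0.05],[0,0,0,0.01,-0.04,-0.1,0.05],[0,0,0,0.02,-0.085,-0.1,0.05]]'
python3 -m inch '[[0,0,0,0.006,-0.04,0,0.05],[0,0,0,0.013,-0.08,0,0.05],[0,0,0,0.02,-0.12,0,0.05],[0,0,0,0.02,-0.12,0,0.05],[0,0,0,0.02,-0.12,0,0.05]]'
python3 - <<'E'
from h import *
c,P=look("w3",targets=T)
for a in "vase_foot","planter_foot": print(a,[ (round(d["confidence"],2),d["position"]) for d in mark_of(a,"wrist")[:1]])
look("t3","top",targets=["vase_foot"])
E
```

```text
clock: 5.0
position: [0.385, -0.1502, 0.3581]
orientation: [0.99, 0.143, 0.001, 0.001]
force: [1.9, 1.4, -1.6]
opening: 0.0627
gripper_force: 44.7
clock: 5.5
position: [0.3693, -0.0285, 0.3573]
orientation: [0.989, 0.146, 0.001, 0.0]
force: [0.1, -0.6, -1.3]
opening: 0.0625
gripper_force: 44.8
tcp [ 0.3694 -0.0293  0.3572] clk 5.55
vase_foot 0.7 [253. 116. 106. 112.] top 0.2493 rect [428.  10.] [31. 31.] 30.5 circfit [428.2  10.1] 15.4 1482
vase_lower 0.79 [278. 272. 156. 153.] top 0.3712 rect [373. -28.] [53. 63.] 16.7 circfit [369.6 -28.7] 31.0 5131
planter_foot 0.58 [400. 158.  99. 127.] top 0.2494 rect [ 431. -111.] [43. 21.] 28.7 circfit [ 430.7 -109.8] 21.0 1571
little_house 0.29 [256. 113. 109. 112.] top 0.2493 rect [428.  10.] [31. 31.] 30.5 circfit [428.2  10.1] 15.4 1482
vase_foot [(0.8, [255.5, 119.1])]
planter_foot [(0.67, [399.2, 160.7])]
tcp [ 0.3692 -0.0293  0.3568] clk 6.1
vase_foot 0.69 [265. 224.  16.  12.] top 0.2416 rect [452.   3.] [54. 19.] 71.0 circfit [447.   3.] 21.0 84
```

View pics/w3.png

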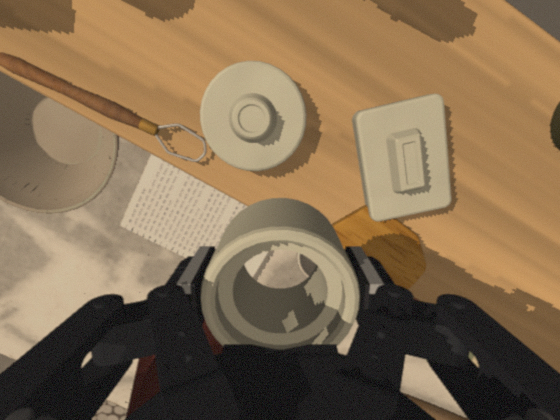

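The held tall piece is gripped squarely at (278,272). The foot is at (253,116), and its boss at (428.2,10.1) mm is sharp. I'll move over it and descend, stopping just above the boss.

```bash

python3 -m inch '[[0,0,0,0.034,-0.01,0.0,0.05],[0,0,0,0.0673,-0.0204,0.01,0.05],[0,0,0,0.0673,-0.0204,0.04,0.05],[0,0,0,0.0673,-0.0204,0.065,0.05],[0,0,0,0.0673,-0.0204,0.065,0.05]]'
python3 -m inch '[[0,0,0,0,0,0,0.05],[0,0,0,0,0,0,0.05]]'
python3 - <<'E'
from h import *
c,P=look("w4",targets=T[1:2])
go(.4282,.0101,.2715)
E
```

```text
clock: 6.65
position: [0.4261, 0.0101, 0.2892]
orientation: [0.989, 0.145, -0.003, -0.001]
force: [-0.8, -0.2, -1.6]
opening: 0.0627
gripper_force: 44.8
clock: 6.85
position: [0.4285, 0.0094, 0.2932]
orientation: [0.99, 0.144, 0.001, 0.0]
force: [-0.3, 0.2, -1.3]
opening: 0.063
gripper_force: 44.9
tcp [0.4286 0.0094 0.2932] clk 6.9
vase_lower 0.91 [281. 271. 161. 154.] top 0.3071 rect [433.  10.] [54. 63.] 16.6 circfit [428.7   9.4] 31.0 5096
go [-0.0001 -0.0008  0.0216] tooly yaw -73.4 q [-0.15  0.08 -0.31  1.17  0.    2.7 ]
```

```bash

python3 -m inch '[[0,0,0,0,-0.0007,0.005,0.05],[0,0,0,0,-0.0007,0.01,0.05],[0,0,0,0,-0.0007,0.015,0.05],[0,0,0,0,-0.0007,0.019,0.05],[0,0,0,0,-0.0007,0.0215,0.05]]'
python3 -m inch '[[0,0,0,0,0,0,0.05],[0,0,0,0,0,0,0.05]]'
python3 - <<'E'
from h import *
c,P=look("w5",targets=T[1:2])
E
```

```text
clock: 7.45
position: [0.4275, 0.0103, 0.2717]
orientation: [0.99, 0.144, 0.0, 0.0]
force: [-16.3, 1.9, 47.9]
opening: 0.0628
gripper_force: 48.9
clock: 7.65
position: [0.4275, 0.0103, 0.2718]
orientation: [0.99, 0.144, 0.001, 0.0]
force: [-8.8, 1.2, 21.7]
opening: 0.0628
gripper_force: 46.7
tcp [0.4274 0.0103 0.2718] clk 7.7
vase_lower 0.97 [277. 272. 158. 156.] top 0.2858 rect [431.  12.] [54. 63.] 16.3 circfit [427.3  10.3] 31.2 5092
```

```bash

python3 -m inch '[[0,0,0,0,0,0,0.07],[0,0,0,0,0,0,0.085],[0,0,0,0,0,0,0.085],[0,0,0,0,0,0,0.085]]'
python3 -m inch '[[0,0,0,0,0,-0.02,0.085],[0,0,0,0,0,-0.06,0.085],[0,0,0,0,0,-0.1,0.085],[0,0,0,-0.03,0,-0.13,0.085],[0,0,0,-0.06,0,-0.13,0.085]]'
python3 -m inch '[[0,0,0,0,0,0,0.085],[0,0,0,0,0,0,0.085]]'
python3 - <<'E'
from h import *
c,P=look("w6",targets=T)
go(.3845,-.364,.36)
E
```

```text
clock: 8.15
position: [0.4276, 0.0103, 0.2701]
orientation: [0.99, 0.144, -0.0, -0.0]
force: [0.8, -0.7, -0.1]
opening: 0.0851
gripper_force: 0.0
clock: 8.65
position: [0.371, -0.0072, 0.4033]
orientation: [0.989, 0.145, 0.002, 0.001]
force: [0.0, -0.4, -1.0]
opening: 0.0846
gripper_force: 0.0
clock: 8.85
position: [0.3702, -0.007, 0.4004]
orientation: [0.99, 0.144, 0.0, 0.0]
force: [0.2, 1.0, -0.3]
opening: 0.0849
gripper_force: 0.0
tcp [ 0.3705 -0.0069  0.4001] clk 8.9
vase_foot 0.94 [279. 115.  88.  71.] top 0.25 rect [428.  10.] [30. 30.] 26.9 circfit [428.3  10.2] 15.2 994
vase_lower 0.89 [279. 127.  85.  86.] top 0.2862 rect [427.  10.] [62. 63.] 53.7 circfit [426.5  10.1] 31.4 1909
vase_ring 0.56 [164.  11.  58.  23.] top 0.2573 rect [488. 123.] [ 7. 34.] 16.6 circfit [501.8 128. ] 19.2 368
planter_foot 0.7 [404. 158.  82. 110.] top 0.2493 rect [ 432. -111.] [44. 21.] 28.8 circfit [ 432.4 -111.2] 20.3 1109
planter_wall 0.74 [37.  9. 75. 18.] top 0.2697 rect [458. 215.] [ 3. 25.] 18.3 circfit [473.7 219.8] 19.3 149
slip_cup 0.62 [282. 114.  87.  71.] top 0.2499 rect [428.  10.] [30. 30.] 26.9 circfit [428.4  10.2] 15.2 1001
go [-0.0885  0.3464  0.04  ] tooly yaw -73.4 q [-0.22 -0.05 -0.18  1.45  0.    2.64]
```

```bash

python3 -m inch '[[0,0,0,-0.011,0.044,0,0.085],[0,0,0,-0.022,0.088,0,0.085],[0,0,0,-0.033,0.132,0,0.085],[0,0,0,-0.044,0.176,0,0.085],[0,0,0,-0.055,0.22,0,0.085]]'
python3 -m inch '[[0,0,0,-0.012,0.044,0,0.085],[0,0,0,-0.024,0.088,0,0.085],[0,0,0,-0.034,0.126,0,0.085],[0,0,0,-0.034,0.126,0,0.085],[0,0,0,-0.034,0.126,0,0.085]]'
python3 - <<'E'
from h import *
c,P=look("w7",targets=T[2:3])
go(.3845,-.364,.261)
E
```

```text
clock: 9.8
position: [0.3801, -0.2353, 0.4003]
orientation: [0.99, 0.144, 0.0, 0.0]
force: [1.1, 0.9, 1.4]
opening: 0.0851
gripper_force: 0.0
clock: 10.3
position: [0.3836, -0.3644, 0.3995]
orientation: [0.99, 0.144, -0.0, -0.001]
force: [0.1, 1.5, -0.3]
opening: 0.0852
gripper_force: 0.0
tcp [ 0.3837 -0.3635  0.4   ] clk 10.35
vase_upper 0.57 [281. 194.  76.  70.] top 0.2634 rect [ 385. -364.] [62. 63.] 19.6 circfit [ 384.8 -364.4] 31.5 2593
go [0.0004 0.0012 0.1393] tooly yaw -73.4 q [-0.9   0.27  0.19  1.49  0.    1.96]
```

```bash

python3 -m inch '[[0,0,0,0.0007,0.0015,0.04,0.085],[0,0,0,0.0007,0.0015,0.08,0.085],[0,0,0,0.0007,0.0015,0.115,0.085],[0,0,0,0.0007,0.0015,0.13,0.085],[0,0,0,0.0007,0.0015,0.139,0.085]]'
python3 -m inch '[[0,0,0,0,0,0,0.085],[0,0,0,0,0,0,0.06],[0,0,0,0,0,0,0.055],[0,0,0,0,0,0,0.05],[0,0,0,0,0,0,0.05]]' 40
python3 -m inch '[[0,0,0,0,0,0,0.05],[0,0,0,0,0,0,0.05],[0,0,0,0,0,-0.02,0.05],[0,0,0,0,0,-0.06,0.05],[0,0,0,0,0,-0.1,0.05]]'
python3 - <<'E'
from h import *
c,P=look("w8",targets=T[2:3])
go(.3745,-0.02,.361)
E
```

```text
clock: 10.9
position: [0.3847, -0.3633, 0.2604]
orientation: [0.989, 0.145, -0.0, -0.001]
force: [-0.4, -0.4, 0.3]
opening: 0.0851
gripper_force: 0.0
clock: 11.4
position: [0.3854, -0.3654, 0.2633]
orientation: [0.99, 0.145, 0.001, 0.001]
force: [-0.3, 2.9, 7.5]
opening: 0.0625
gripper_force: 42.6
clock: 11.9
position: [0.3847, -0.3648, 0.3632]
orientation: [0.99, 0.144, 0.0, 0.0]
force: [0.3, -0.8, -0.1]
opening: 0.0627
gripper_force: 44.2
tcp [ 0.3858 -0.3663  0.37  ] clk 11.95
vase_upper 0.61 [280. 271. 142. 139.] top 0.3631 rect [ 384. -365.] [64. 62.] 17.0 circfit [ 384.5 -365.1] 31.6 9504
go [ 0.0879 -0.3356  0.0038] tooly yaw -73.4 q [-0.9   0.26  0.1   1.4   0.    1.95]
```

```bash

python3 -m inch '[[0,0,0,0.018,-0.042,0,0.05],[0,0,0,0.036,-0.085,0,0.05],[0,0,0,0.054,-0.128,0,0.05],[0,0,0,0.072,-0.17,0,0.05],[0,0,0,0.09,-0.213,0,0.05]]'
python3 -m inch '[[0,0,0,0.018,-0.044,0,0.05],[0,0,0,0.037,-0.089,0,0.05],[0,0,0,0.0575,-0.1346,0,0.05],[0,0,0,0.0575,-0.1346,0,0.05],[0,0,0,0.0575,-0.1346,0,0.05]]'
python3 -m inch '[[0,0,0,0,0,0.02,0.05],[0,0,0,0,0,0.025,0.05],[0,0,0,0,0,0.025,0.05],[0,0,0,0,0,0.025,0.05]]'
python3 - <<'E'
from h import *
c,P=look("w9",targets=T[1:3])
E
```

```text
clock: 12.5
position: [0.4102, -0.1336, 0.3619]
orientation: [0.99, 0.144, 0.001, 0.0]
force: [0.2, 0.1, -0.6]
opening: 0.0627
gripper_force: 44.3
clock: 13.0
position: [0.427, 0.0113, 0.3618]
orientation: [0.989, 0.146, 0.0, 0.0]
force: [0.9, -1.1, -1.3]
opening: 0.0622
gripper_force: 44.3
clock: 13.4
position: [0.427, 0.0093, 0.3368]
orientation: [0.99, 0.144, 0.0, 0.0]
force: [-0.4, 0.4, -1.2]
opening: 0.0625
gripper_force: 44.3
tcp [0.4271 0.0095 0.337 ] clk 13.45
vase_lower 0.72 [277. 221. 100. 100.] top 0.286 rect [447.  18.] [20. 58.] 21.8 circfit [427.   10.2] 31.3 973
vase_upper 0.94 [279. 271. 144. 140.] top 0.3368 rect [427.   9.] [63. 63.] 35.4 circfit [426.7   9. ] 31.7 9596
```

View pics/w9.png

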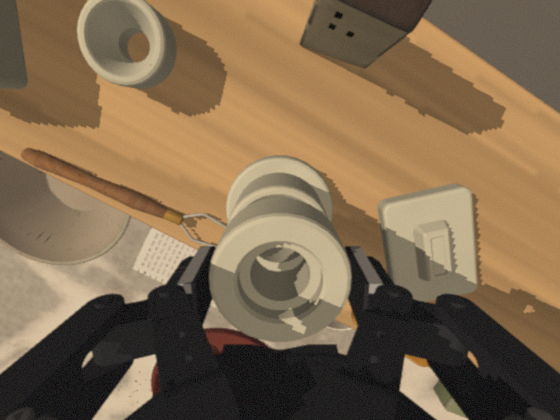

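Held piece at (279,271) sits over the tall piece at (277,221), about 1 mm off. The ring shows at (128,42) and the house at (360,30), well clear. I'll lower it slowly.

```bash

python3 -m inch '[[0,0,0,0,-0.001,0.005,0.05],[0,0,0,0,-0.001,0.009,0.05],[0,0,0,0,-0.001,0.013,0.05],[0,0,0,0,-0.001,0.016,0.05],[0,0,0,0,-0.001,0.018,0.05]]'
python3 -m inch '[[0,0,0,0,0,0.001,0.05],[0,0,0,0,0,0.002,0.05],[0,0,0,0,0,0.0025,0.05],[0,0,0,0,0,0.0025,0.05]]'
python3 - <<'E'
from h import *
c,P=look("w10",targets=T[1:3])
E
```

```text
clock: 14.05
position: [0.4264, 0.0112, 0.3179]
orientation: [0.99, 0.144, -0.0, -0.0]
force: [0.3, -0.4, -1.1]
opening: 0.0626
gripper_force: 44.3
clock: 14.45
position: [0.4266, 0.0111, 0.3163]
orientation: [0.99, 0.144, 0.0, 0.0]
force: [-2.2, 0.2, 4.4]
opening: 0.0622
gripper_force: 44.7
tcp [0.4266 0.0111 0.3163] clk 14.5
vase_lower 0.94 [283. 224.  97.  96.] top 0.284 rect [452.  15.] [12. 49.] 10.3 circfit [427.3  10.1] 31.2 318
vase_upper 0.6 [279. 271. 142. 143.] top 0.3162 rect [426.  11.] [63. 62.] 18.5 circfit [426.4  11. ] 31.6 9538
```

```bash

python3 -m inch '[[0,0,0,0,0,0,0.07],[0,0,0,0,0,0,0.085],[0,0,0,0,0,0,0.085],[0,0,0,0,0,0,0.085]]'
python3 -m inch '[[0,0,0,0,0,-0.02,0.085],[0,0,0,0,0,-0.06,0.085],[0,0,0,0,0,-0.1,0.085],[0,0,0,0,0,-0.1,0.085]]'
for i in 1 2 3 4; do python3 -m inch '[[0,0,-0.15,0,0,0,0.085],[0,0,-0.3,0,0,0,0.085],[0,0,-0.45,0,0,0,0.085],[0,0,-0.6,0,0,0,0.085],[0,0,-0.75,0,0,0,0.085]]' | head -3; done
python3 -m inch '[[0,0,0,0,0,0,0.085],[0,0,0,0,0,0,0.085]]'
python3 - <<'E'
from h import *
c,P=look("w11",targets=T)
go(.505,.132,.40)
look("s11","scene",targets=["vase_ring","planter_wall"])
E
```

```text
clock: 15.0
position: [0.4266, 0.0111, 0.3157]
orientation: [0.99, 0.144, -0.0, -0.0]
force: [0.2, 1.2, -0.3]
opening: 0.0849
gripper_force: 0.0
clock: 15.4
position: [0.4281, 0.0109, 0.4202]
orientation: [0.99, 0.144, 0.003, 0.001]
force: [0.2, -0.6, -0.9]
opening: 0.0847
gripper_force: 0.0
clock: 15.9
position: [0.4265, 0.0111, 0.4154]
orientation: [0.866, 0.499, -0.0, -0.0]
clock: 16.4
position: [0.4265, 0.0111, 0.4154]
orientation: [0.623, 0.782, -0.0, -0.0]
clock: 16.9
position: [0.4265, 0.0111, 0.4154]
orientation: [0.293, 0.956, -0.0, -0.0]
clock: 17.4
position: [0.4265, 0.0111, 0.4154]
orientation: [-0.077, 0.997, 0.0, -0.0]
clock: 17.6
position: [0.4265, 0.0111, 0.4156]
orientation: [-0.072, 0.997, 0.0, -0.0]
force: [-0.3, -0.2, -0.3]
opening: 0.0845
gripper_force: 0.0
tcp [0.4265 0.0111 0.4156] clk 17.65
vase_foot 0.76 [282. 177.  80.  59.] top 0.2497 rect [435.  11.] [16. 26.] 10.7 circfit [435.5  11.5] 10.8 323
vase_lower 0.85 [275. 184.  56.  60.] top 0.2837 rect [400.  -0.] [ 8. 43.] 21.4 circfit [425.6   9.6] 31.3 72
vase_upper 0.96 [281. 208.  84.  81.] top 0.3164 rec
[... 156 characters left out ...]
29.2] 24.6 263
planter_foot 0.89 [154. 173.  98. 104.] top 0.2493 rect [ 431. -111.] [43. 22.] 29.9 circfit [ 432.3 -112.1] 22.1 965
little_house 0.74 [253. 316.  55.  70.] top 0.3108 rect [549.   6.] [45.  8.] 87.2 circfit [559.6   5. ] 23.2 444
slip_cup 0.73 [467. 396.  55.  48.] top 0.3001 rect [603. 217.] [11. 45.] 74.8 circfit [609.  239.1] 28.2 216
go [-0.0954  0.108   0.0158] tooly yaw 98.5 q [-0.15  0.06 -0.02  1.49 -0.   -0.29]
tcp [0.4266 0.0111 0.4158] clk 18.1
vase_ring 0.8 [228. 184.  26.  18.] top 0.2553 rect [505. 133.] [48. 49.] 37.4 circfit [505.5 132.6] 24.9 107
planter_wall 0.98 [200. 204.  48.  33.] top 0.2702 rect [492. 241.] [84. 59.] 10.7 circfit [491.7 241. ] 42.6 332
```

```bash

python3 -m inch '[[0,0,0,-0.032,0.036,0,0.085],[0,0,0,-0.064,0.072,0,0.085],[0,0,0,-0.0954,0.108,0,0.085],[0,0,0,-0.0954,0.108,0.016,0.085],[0,0,0,-0.0954,0.108,0.016,0.085]]'
python3 -m inch '[[0,0,0,0,0,0,0.085],[0,0,0,0,0,0,0.085]]'
python3 - <<'E'
from h import *
c,P=look("w12",targets=T[3:])
go(.505,.132,.26)
E
```

```text
clock: 18.7
position: [0.5047, 0.133, 0.3977]
orientation: [-0.075, 0.997, -0.0, -0.002]
force: [-0.9, -0.5, -0.1]
opening: 0.085
gripper_force: 0.0
clock: 18.9
position: [0.5047, 0.1313, 0.4007]
orientation: [-0.074, 0.997, -0.0, 0.0]
force: [0.4, -0.1, 0.1]
opening: 0.0849
gripper_force: 0.0
tcp [0.5049 0.1313 0.4008] clk 18.95
vase_ring 0.73 [280. 198.  60.  59.] top 0.2572 rect [508. 131.] [50. 51.] 40.4 circfit [508.4 130.8] 25.5 1211
planter_foot 0.81 [ 36.  65.  70. 131.] top 0.2489 rect [ 432. -102.] [44. 19.] 1.6 circfit [ 433.5 -107.8] 17.1 806
planter_wall 0.66 [403. 204.  86. 102.] top 0.2724 rect [495. 239.] [84. 58.] 12.5 circfit [494.1 240.5] 44.7 3369
little_house 0.81 [118. 244. 110.  85.] top 0.321 rect [564.   5.] [44. 19.] 84.1 circfit [563.3   5.1] 20.5 1260
slip_cup 0.97 [366. 320.  42.  86.] top 0.3003 rect [606. 218.] [12. 48.] 80.5 circfit [610.1 242.6] 30.8 196
go [0.     0.0003 0.1403] tooly yaw 98.5 q [ 0.11  0.25  0.17  1.49  0.   -0.03]
```

View pics/w12.png

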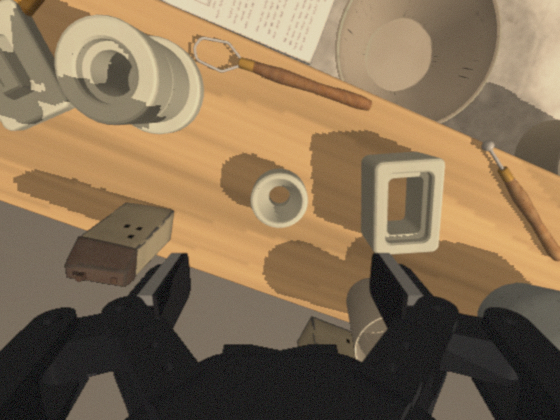

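The ring is at (280,198), the wall block at (403,204), and the stacked pieces sit at the left. The house at (118,244) and the cup at (366,320) are clear of the fingers. Next I grasp the ring.

```bash

python3 -m inch '[[0,0,0,-0.0034,-0.001,0.04,0.085],[0,0,0,-0.0034,-0.001,0.08,0.085],[0,0,0,-0.0034,-0.001,0.115,0.085],[0,0,0,-0.0034,-0.001,0.13,0.085],[0,0,0,-0.0034,-0.001,0.1395,0.085]]'
python3 -m inch '[[0,0,0,0,0,0,0.085],[0,0,0,0,0,0,0.06],[0,0,0,0,0,0,0.05],[0,0,0,0,0,0,0.045],[0,0,0,0,0,0,0.04]]' 30
python3 -m inch '[[0,0,0,0,0,0,0.04],[0,0,0,0,0,0,0.04],[0,0,0,0,0,-0.03,0.04],[0,0,0,0,0,-0.07,0.04],[0,0,0,0,0,-0.11,0.04]]'
python3 -m inch '[[0,0,0,0,0,0,0.04],[0,0,0,0,0,0,0.04]]'
python3 - <<'E'
from h import *
c,P=look("w13",targets=T[3:4])
go(.4255,0.0105,.371)
E
```

```text
clock: 19.7
position: [0.5078, 0.1313, 0.259]
orientation: [-0.074, 0.997, -0.0, -0.001]
force: [-0.3, -1.0, 0.5]
opening: 0.085
gripper_force: 0.0
clock: 20.2
position: [0.5092, 0.1316, 0.2617]
orientation: [-0.074, 0.997, 0.0, 0.001]
force: [-0.3, 0.3, 5.3]
opening: 0.051
gripper_force: 30.4
clock: 20.7
position: [0.5082, 0.1315, 0.3722]
orientation: [-0.074, 0.997, 0.0, 0.0]
force: [1.7, 0.2, -0.6]
opening: 0.0501
gripper_force: 31.6
clock: 20.9
position: [0.5091, 0.1316, 0.3715]
orientation: [-0.074, 0.997, 0.0, 0.001]
force: [0.1, 0.2, -1.1]
opening: 0.0506
gripper_force: 31.6
tcp [0.5085 0.1315 0.3703] clk 20.95
vase_ring 0.82 [281. 264. 114. 117.] top 0.3667 rect [508. 131.] [51. 52.] 64.3 circfit [508.4 131.4] 25.8 4614
go [ 0.0996 -0.1075 -0.0012] tooly yaw 98.5 q [ 0.11  0.26  0.1   1.41  0.   -0.03]
```

```bash

python3 -m inch '[[0,0,0,0.03,-0.032,-0.005,0.04],[0,0,0,0.06,-0.064,-0.005,0.04],[0,0,0,0.085,-0.09,-0.005,0.04],[0,0,0,0.0996,-0.1071,0,0.04],[0,0,0,0.0996,-0.1071,0.005,0.04]]'
python3 -m inch '[[0,0,0,0,0,0.004,0.04],[0,0,0,0,0,0.004,0.04],[0,0,0,0,0,0.004,0.04]]'
python3 - <<'E'
from h import *
c,P=look("w14",targets=T[2:4])
E
```

```text
clock: 21.5
position: [0.4241, 0.0093, 0.3646]
orientation: [-0.073, 0.997, -0.0, -0.001]
force: [0.7, -0.1, -0.5]
opening: 0.0505
gripper_force: 31.6
clock: 21.8
position: [0.426, 0.0115, 0.3609]
orientation: [-0.075, 0.997, 0.0, -0.0]
force: [-0.4, 0.3, -0.3]
opening: 0.05
gripper_force: 31.6
tcp [0.4261 0.0115 0.3611] clk 21.85
vase_upper 0.86 [279. 224. 107.  86.] top 0.3164 rect [410.   8.] [33. 61.] 10.0 circfit [424.3  10.6] 30.7 2330
vase_ring 0.7 [282. 265. 112. 116.] top 0.3562 rect [425.  11.] [51. 51.] 13.3 circfit [425.2  11.2] 25.7 4532
```

View pics/w14.png

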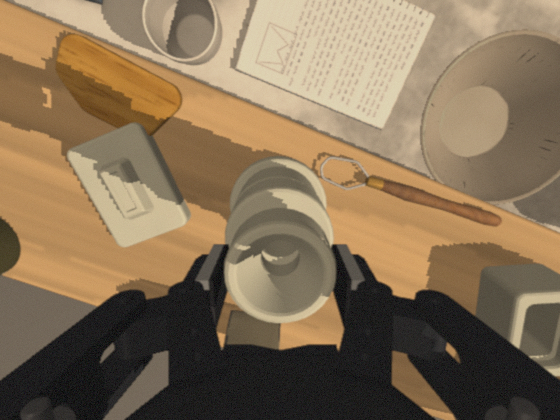

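The ring at (282,265) is centred over the necked piece at (279,224). The house shows at (255,325), well below and behind the fingers. Lowering.

```bash

python3 -m inch '[[0,0,0,0,0,0.004,0.04],[0,0,0,0,0,0.008,0.04],[0,0,0,0,0,0.011,0.04],[0,0,0,0,0,0.013,0.04],[0,0,0,0,0,0.0145,0.04]]'
python3 -m inch '[[0,0,0,0,0,0.001,0.04],[0,0,0,0,0,0.0015,0.04],[0,0,0,0,0,0.0015,0.04]]'
python3 - <<'E'
from h import *
c,P=look("w15",targets=T[2:4])
E
```

```text
clock: 22.45
position: [0.4257, 0.0109, 0.3466]
orientation: [-0.074, 0.997, 0.0, -0.0]
force: [-0.5, -0.2, -1.4]
opening: 0.0508
gripper_force: 31.6
clock: 22.75
position: [0.4258, 0.0109, 0.3453]
orientation: [-0.074, 0.997, 0.0, 0.0]
force: [-0.0, -0.9, -0.0]
opening: 0.0505
gripper_force: 31.6
tcp [0.4258 0.0109 0.3453] clk 22.8
vase_upper 0.94 [279. 225. 117.  80.] top 0.3163 rect [407.   8.] [27. 61.] 8.3 circfit [424.4  10.5] 30.7 1858
vase_ring 0.95 [281. 265. 111. 116.] top 0.3405 rect [425.  11.] [51. 51.] 43.6 circfit [424.9  10.6] 25.7 4570
```

```bash

python3 -m inch '[[0,0,0,0,0,0,0.06],[0,0,0,0,0,0,0.085],[0,0,0,0,0,0,0.085],[0,0,0,0,0,0,0.085]]'
python3 -m inch '[[0,0,0,0,0,-0.02,0.085],[0,0,0,0,0,-0.06,0.085],[0,0,0,0,0,-0.09,0.085],[0,0,0,0,0,-0.09,0.085]]'
python3 - <<'E'
from h import *
look("w16",targets=T[2:5])
E
python3 -m inch '[[0,0,0,-0.02,0.043,0,0.085],[0,0,0,-0.04,0.086,0,0.085],[0,0,0,-0.06,0.13,0.005,0.085],[0,0,0,-0.08,0.173,0.01,0.085],[0,0,0,-0.1,0.215,0.02,0.085]]'
python3 -m inch '[[0,0,-0.07,0,0,0.015,0.085],[0,0,-0.07,0,0,0.015,0.085],[0,0,-0.07,0,0,0.015,0.085]]'
python3 - <<'E'
from h import *
c,P=look("w17",targets=T[5:])
go(.4945,.2403,.258)
E
```

```text
clock: 23.3
position: [0.4258, 0.0109, 0.3453]
orientation: [-0.074, 0.997, 0.0, 0.0]
force: [0.3, -0.1, 0.2]
opening: 0.085
gripper_force: 0.0
clock: 23.7
position: [0.4269, 0.0108, 0.4387]
orientation: [-0.074, 0.997, -0.001, 0.003]
force: [-0.7, -0.8, 0.2]
opening: 0.085
gripper_force: 0.0
tcp [0.4266 0.0108 0.4367] clk 23.75
vase_upper 0.98 [280. 187.  76.  53.] top 0.3165 rect [414.  10.] [40. 63.] 5.3 circfit [425.4  10.8] 31.4 865
vase_ring 0.76 [281. 205.  70.  71.] top 0.3401 rect [425.  10.] [51. 51.] 58.7 circfit [425.   10.6] 25.6 1746
planter_foot 0.75 [164. 168.  89.  97.] top 0.2494 rect [ 431. -111.] [43. 21.] 29.1 circfit [ 431.3 -111.7] 20.4 840
clock: 24.4
position: [0.4929, 0.2403, 0.4144]
orientation: [-0.074, 0.997, -0.0, -0.0]
force: [0.7, -0.3, 0.4]
opening: 0.0851
gripper_force: 0.0
clock: 24.7
position: [0.4924, 0.2379, 0.3998]
orientation: [-0.108, 0.994, -0.0, -0.001]
force: [-0.1, -0.5, 0.0]
opening: 0.0848
gripper_force: 0.0
tcp [0.4927 0.2376 0.4006] clk 24.75
planter_wall 0.97 [284. 199.  72. 105.] top 0.2724 rect [495. 240.] [84. 58.] 12.5 circfit [495.9 238.2] 45.0 3368
little_house 0.96 [ 31. 218.  62.  69.] top 0.2902 rect [560.  27.] [27.  7.] 9.0 circfit [560.9  18.3] 14.8 263
slip_cup 0.7 [261. 312.  80.  76.] top 0.3004 rect [596. 243.] [38. 67.] 10.5 circfit [610.5 246. ] 33.2 357
go [-0.0018  0.0024  0.1432] tooly yaw 102.4 q [ 0.32  0.31  0.24  1.51 -0.    0.1 ]
```

View pics/w17.png

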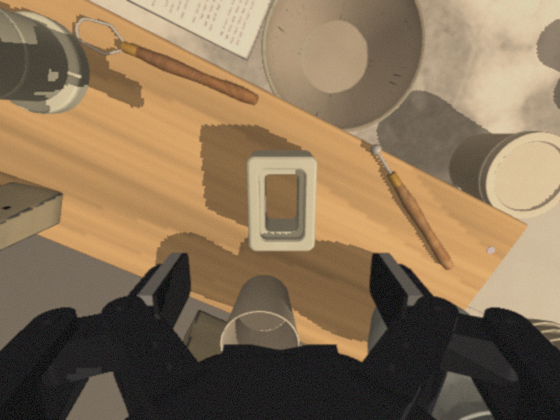

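The wall block at (284,199) is lined up with the fingers. The cup at (261,312) stands behind it and its top stays below the gripper body. Next I grasp the block.

```bash

python3 -m inch '[[0,0,0,-0.002,0.0022,0.04,0.085],[0,0,0,-0.002,0.0022,0.08,0.085],[0,0,0,-0.002,0.0022,0.115,0.085],[0,0,0,-0.002,0.0022,0.133,0.085],[0,0,0,-0.002,0.0022,0.1425,0.085]]'
python3 -m inch '[[0,0,0,0,0,0,0.085],[0,0,0,0,0,0,0.065],[0,0,0,0,0,0,0.055],[0,0,0,0,0,0,0.05],[0,0,0,0,0,0,0.045]]' 45
python3 -m inch '[[0,0,0,0,0,0,0.045],[0,0,0,0,0,0,0.045],[0,0,0,0,0,-0.03,0.045],[0,0,0,0,0,-0.07,0.045],[0,0,0,0,0,-0.11,0.045]]'
python3 -m inch '[[0,0,0,0.04,0,-0.03,0.045],[0,0,0,0.085,0,-0.05,0.045],[0,0,0,0.12,0,-0.065,0.045],[0,0,0,0.12,0,-0.065,0.045]]'
python3 - <<'E'
from h import *
c,P=look("w18",targets=T[5:6])
go(.4315,-.1115,.433)
E
```

```text
clock: 25.4
position: [0.4939, 0.2401, 0.2567]
orientation: [-0.108, 0.994, -0.0, -0.001]
force: [-0.5, 0.4, 0.3]
opening: 0.085
gripper_force: 0.0
clock: 25.9
position: [0.4953, 0.241, 0.2594]
orientation: [-0.109, 0.994, 0.0, 0.001]
force: [-0.1, -1.2, 5.7]
opening: 0.0577
gripper_force: 49.4
clock: 26.4
position: [0.4941, 0.2408, 0.3696]
orientation: [-0.109, 0.994, 0.0, 0.0]
force: [1.5, 0.3, -1.4]
opening: 0.0573
gripper_force: 49.0
clock: 26.8
position: [0.3745, 0.2146, 0.4365]
orientation: [-0.109, 0.994, 0.001, 0.002]
force: [0.6, 1.0, -2.3]
opening: 0.0576
gripper_force: 49.3
tcp [0.3763 0.2149 0.4351] clk 26.85
planter_wall 0.63 [281. 266. 156. 176.] top 0.4492 rect [366. 212.] [69. 58.] 12.8 circfit [366.6 212.4] 39.5 10569
go [ 0.0178 -0.3305  0.0008] tooly yaw 102.5 q [ 0.35  0.08  0.04  1.53 -0.    0.13]
```

```bash

python3 -m inch '[[0,0,0,0,-0.045,0,0.045],[0,0,0,0,-0.092,0,0.045],[0,0,0,0,-0.139,0,0.045],[0,0,0,0,-0.186,0,0.045],[0,0,0,0,-0.232,0,0.045]]'
python3 -m inch '[[0,0,0,0.008,-0.045,0,0.045],[0,0,0,0.018,-0.09,0,0.045],[0,0,0,0.018,-0.0985,0.01,0.045],[0,0,-0.145,0.018,-0.0985,0.04,0.045],[0,0,-0.29,0.018,-0.0985,0.06,0.045]]'
python3 -m inch '[[0,0,0,0,0,0.03,0.045],[0,0,0,0,0,0.05,0.045],[0,0,0,0,0,0.05,0.045],[0,0,0,0,0,0.05,0.045]]'
python3 - <<'E'
from h import *
c,P=look("w19",targets=T[2:6])
go(.4315,-.1115,.31)
# held block outline (outer edges) and boss
E
```

```text
clock: 27.4
position: [0.4284, -0.0138, 0.4322]
orientation: [-0.109, 0.994, 0.0, -0.0]
force: [1.2, -0.6, -2.4]
opening: 0.0571
gripper_force: 49.3
clock: 27.9
position: [0.4315, -0.1123, 0.3704]
orientation: [-0.253, 0.967, 0.001, -0.001]
force: [0.2, 0.3, -1.8]
opening: 0.0573
gripper_force: 49.5
clock: 28.3
position: [0.4315, -0.1116, 0.3228]
orientation: [-0.251, 0.968, 0.0, -0.0]
force: [0.0, -0.3, -1.6]
opening: 0.0571
gripper_force: 49.4
tcp [ 0.4319 -0.1118  0.3235] clk 28.35
vase_upper 0.71 [490. 348. 132. 121.] top 0.3164 rect [421.   1.] [41. 63.] 65.3 circfit [425.1   9.3] 31.5 1175
vase_ring 0.79 [509. 352. 102.  52.] top 0.3397 rect [403.   1.] [ 5. 10.] 9.3 circfit [403.6   1.5] 4.8 173
planter_foot 0.69 [278. 215.  96. 124.] top 0.2495 rect [ 442. -106.] [16. 21.] 30.0 circfit [ 441.9 -106.1] 11.1 625
planter_wall 0.75 [283. 264. 158. 179.] top 0.3357 rect [ 425. -116.] [69. 58.] 29.4 circfit [ 424.2 -115.5] 39.9 10636
go [0.0001 0.0004 0.0137] tooly yaw 119.1 q [-0.42  0.11 -0.21  1.25  0.   -0.93]
```

View pics/w19.png

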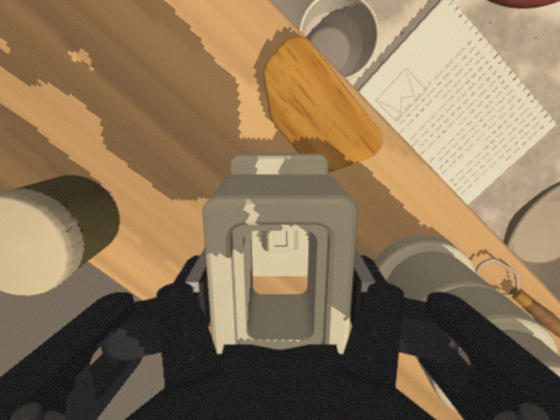

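The held block at (283,264) is lined up with the foot at (278,215), and the boss shows through its cavity. The stack is clear on the right. Lowering.

```bash

python3 -m inch '[[0,0,0,0,0,0.015,0.045],[0,0,0,0,0,0.028,0.045],[0,0,0,0,0,0.035,0.045],[0,0,0,0,0,0.038,0.045],[0,0,0,0,0,0.038,0.045]]'
python3 -m inch '[[0,0,0,0,0,0.003,0.045],[0,0,0,0,0,0.006,0.045],[0,0,0,0,0,0.0085,0.045],[0,0,0,0,0,0.0105,0.045],[0,0,0,0,0,0.0105,0.045]]'
python3 - <<'E'
from h import *
c,P=look("w20",targets=T[4:6])
E
```

```text
clock: 29.05
position: [0.4313, -0.1116, 0.285]
orientation: [-0.251, 0.968, -0.0, 0.0]
force: [1.4, 0.7, -2.4]
opening: 0.0574
gripper_force: 49.6
clock: 29.55
position: [0.4311, -0.1116, 0.2741]
orientation: [-0.251, 0.968, 0.0, -0.0]
force: [-0.5, -0.3, -1.3]
opening: 0.0577
gripper_force: 49.6
tcp [ 0.4312 -0.1116  0.2742] clk 29.6
planter_foot 0.65 [278. 228. 127. 131.] top 0.2501 rect [ 422. -117.] [62. 54.] 29.3 circfit [ 417.6 -120.2] 35.8 2377
planter_wall 0.95 [282. 265. 159. 179.] top 0.2869 rect [ 424. -116.] [69. 58.] 29.2 circfit [ 423.4 -114.9] 40.5 10595
```

```bash

python3 -m inch '[[0,0,0,0,0,0.0008,0.045],[0,0,0,0,0,0.0015,0.045],[0,0,0,0,0,0.0015,0.045]]'
python3 -m inch '[[0,0,0,0,0,0,0.065],[0,0,0,0,0,0,0.085],[0,0,0,0,0,0,0.085],[0,0,0,0,0,0,0.085]]'
python3 -m inch '[[0,0,0,0,0,-0.02,0.085],[0,0,0,0,0,-0.06,0.085],[0,0,0,0,0,-0.1,0.085],[0,0,0,0,0,-0.14,0.085]]'
python3 -m inch '[[0,0,0,0,0,0,0.085],[0,0,0,0,0,0,0.085],[0,0,0,0,0,0,0.085]]'
python3 - <<'E'
from h import *
c,P=look("w21",targets=T)
look("t21","top",targets=T[1:4]+T[5:])
E
```

```text
clock: 30.0
position: [0.4313, -0.1117, 0.2734]
orientation: [-0.251, 0.968, -0.0, 0.0]
force: [-3.4, 0.3, 5.9]
opening: 0.0574
gripper_force: 50.4
clock: 30.4
position: [0.4312, -0.1116, 0.2728]
orientation: [-0.251, 0.968, 0.0, -0.0]
force: [0.1, -0.1, 0.3]
opening: 0.0846
gripper_force: 0.0
clock: 30.8
position: [0.4309, -0.1115, 0.4143]
orientation: [-0.251, 0.968, 0.0, -0.0]
force: [1.1, -1.1, 0.0]
opening: 0.0849
gripper_force: 0.0
clock: 31.1
position: [0.4309, -0.1115, 0.4118]
orientation: [-0.251, 0.968, 0.0, -0.001]
force: [0.4, 0.5, 0.3]
opening: 0.085
gripper_force: 0.0
tcp [ 0.4308 -0.1114  0.4117] clk 31.15
vase_foot 0.9 [384. 239.  75.  70.] top 0.2406 rect [424.  -4.] [52. 79.] 75.0 circfit [428.    9.3] 39.5 977
vase_lower 0.77 [387. 242.  67.  67.] top 0.2853 rect [420. -11.] [22. 60.] 73.6 circfit [425.8   9. ] 31.6 308
vase_upper 0.73 [412. 256.  87.  49.] top 0.3162 rect [404.   1.] [16. 50.] 25.1 circfit [418.4   7.8] 25.2 611
vase_ring 0.74 [435. 280.  70.  64.] top 0.34 rect [410.  12.] [50. 21.] 80.4 circfit [423.6  10.3] 24.6 828
planter_foot 0.77 [277. 178.  66.  75.] top 0.2501 rect [ 431. -112.] [42. 21.] 31.4 circfit [ 429.3 -109.1] 20.4 910
planter_wall 0.94 [280. 199.  74. 101.] top 0.2864 rect [ 431. -112.] [83. 58.] 29.2 circfit [ 431.9 -113.5] 45.0 3435
little_house 0.72 [313. 330.  55.  46.] top 0.2741 rect [546. -12.] [12. 25.] 33.8 circfit [551.5  -8.9] 11.6 106
tcp [ 0.4312 -0.1116  0.4127] clk 31.6
vase_upper 0.61 [264. 234.  18.  21.] top 0.3178 rect [434.  -4.] [59. 24.] 26.4 circfit [425.5  12.4] 30.0 25
vase_ring 0.74 [259. 235.  16.  26.] top 0.3399 rect [424.  12.] [48. 48.] 89.2 circfit [424.5  12.2] 24.9 121
little_house 0.7 [263. 186.  20.  14.] top 0.3203 rect [563.   5.] [40. 17.] 82.0 circfit [560.    4.5] 17.5 71
slip_cup 0.67 [171. 165.  29.  28.] top 0.2983 rect [610. 246.] [65. 66.] 56.1 circfit [610.2 247.1] 33.1 54
```

View pics/w21.png

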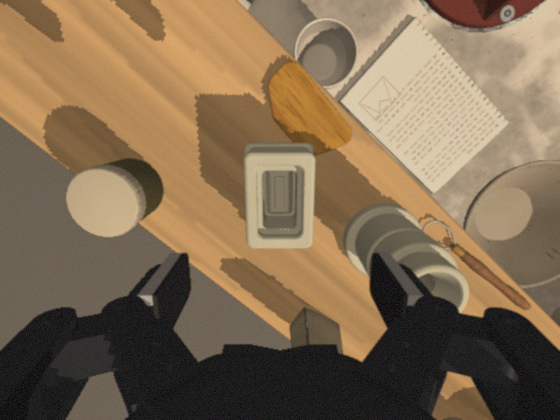

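The block at (280,199) sits on its foot with the boss centred in the cavity. The stack at (412,256) is upright at its home heights, and the house and cup have not moved. Handing in.

```bash
python3 -c "
from bench import ticket;print(ticket.close_job())"
```

```text
the job is handed in; nothing more can be done
None
```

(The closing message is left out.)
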